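# Hook a slide board into its shaker bed and lock it with the taper pin

## Robot

A 6-joint arm with a two-finger parallel gripper is mounted at the origin on a cart in front of the work surface, level with it; the furniture and walls round the work are solid. World frame = base frame: x ahead of the robot, y to its left, z up, the work surface at z = 0. Lengths are in m, angles in rad, forces in N, time in s.
With the tool pointing down it reaches from about 0.3 to 0.825 m from the base axis. Payload 5.4 kg.
Tool frame: the origin (TCP) lies at the very end of the fingers, on their centre line; the grasp point (between the pads) lies 19 mm behind it; z points along the fingers, y is the line along which they close (so a half turn about z gives the same grasp; the last joint's range is limited). The gripper opens to 92 mm and grips with 3 to 60 N. Pads are 20 mm wide; open, the fingers measure 128 mm over their backs; the gripper's body (75 mm by 189 mm) begins 69 mm behind the grasp point.
Start: joints at [0.948, 0.158, 1.597, -0, 1.386, -0.21], TCP at [0.231, 0.527, 0.215] pointing down, gripper open.
Joint ranges: [-2.91, 2.91], [-0.94, 2.29], [0.18, 2.7], [-1.29, 4.43], [0.17, 2.64], [-3, 3]. Speed limits (rad/s): [2.57, 2.57, 3.14, 3.14, 3.14, 3.14].

## Interface

Orientations are given as a rotation vector (axis times angle).
In Python, from workcell import bot gives the robot as it stands. Calls block until the motion is done:
- bot.goto(position, orientation): joint-space move of the TCP to a pose.
- bot.line_to(position, rot=None, max_speed=0.15): straight line of the TCP; rot=None keeps the orientation; max_speed is the mean speed in m/s.
- bot.set_joints(angles): joint-space move.
- bot.set_gripper(opening, newtons=None): opening from 0.0 (shut) to 1.0 (fully open); newtons is the grip in N (None keeps the last); returns when the fingers have stopped.
- bot.hold(seconds).
- bot.inverse_kinematics(position, orientation): joint angles nearest the present ones, or None.
- bot.read_camera(name): name is "side" or "top" or "wrist"; returns a dict with "pixels" (480x640x3 uint8, blue, green, red), "fx", "fy", "cx", "cy" (pixels), "R" (3x3) and "t" (3): a world point X has camera coordinates R X + t. Camera axes: x right, y down, z forward; pixel columns grow to the right and rows downward; lengths in m; the calibration is good to about 2 mm. A picture is of the moment at which its call begins. There is no depth.
A pose or a line that the arm cannot do raises bot.MotionError and nothing moves.
- bot.job_done(): hands the job in; it is judged then, once.
Readings, each from a call of its own:
- bot.current_clock(): time.
- bot.current_joints(): joint angles.
- bot.current_joint_vel(): joint speeds.
- bot.current_effort(): joint torques, N m.
- bot.current_ee_pos(): TCP position.
- bot.current_tool_rot(): TCP orientation.
- bot.current_contact_force(): force on the tool from outside, world axes, zero at the start.
- bot.current_ft_torque(): the same for the moment, N m.
- bot.current_opening(): opening from 0.0 (shut) to 1.0 (fully open).
- bot.current_grip_force(): force on a finger pad.
Only numpy, scipy, OpenCV 4.12 (cv2) and the standard library are available. Lean on these libraries where they do the work, as an engineer would, in place of code of your own. Each camera call takes 0.05 s, during which the arm holds its last target. There are 200 camera calls.

## Task

Fit the slide board that lies on the shaker's front deck into the shaker's bed: its tongue has to dip in at an angle and go right under the lip of the back rail, then the board must come down flat on the bed floor. Then take the tapered pin from its drilled block and drive it fully home through the board's hole into the bore below, flange down on the board, so that the two holes are pulled into line. Leave the timer, the reagent bottle and the two vials standing where they are.

Things in the scene. Friction and masses are not known exactly. Their poses are not given: they have to be found in the camera images.
- shaker: Fixed white bench shaker, 152 wide (y), 77 high. Origin: on the worktop under the step between its flat grey front deck (x -87 to 0, top 77 above the worktop) and the sunk dark bed behind (x 0 to 131, floor 55 above the worktop, 22 below the deck). x points from deck to back rail, z up. Bed side walls at y = +-59, their inner rims bevelled out to +-65 at deck height.
- lip_edge (a point): Middle of the lower front edge of the aluminium rail's lip: x = 111, 13 above the bed floor; the lip's top is level with the deck. The groove under the lip runs 20 further back to the rail's wall (x = 131). As only 111 of the bed is open from above, the 128 long board goes in only tongue first, angled down; pushed to the wall, its front edge clears the step by 3 and drops. Axes as the shaker's.
- bed_bore (a point): Centre of the mouth of the round bore in the bed floor (12 diameter, 35 deep), at the bed's middle, 15.5 behind the step. Its axes are the shaker's.
- board_center (a point): Centre, half-way up, of the loose flat aluminium board with three glass slides: 128 long (x), 110 wide (y), 12 thick, 0.35 kg. x points to the tongue (its last 26, 8 thick, flush underneath); the straight front edge is at x = -64. At first it lies flat on the deck, shifted and turned, tongue out over the bed. It balances about its centre: pushed on past the step it tips tongue down, its front edge rising up to 22.
- board_hole (a point): Centre, on the underside, of the through hole in the board (12.4 diameter), on its middle line 14 from its front edge (the front 24 of the top is bare; behind it slide ribs stand 2 proud). It has to lie over the bore. Axes as the board's.
- tongue_tip (a point): Middle of the end of the board's tongue, half-way up its 8 thickness, at +64 in the board's x. Axes as the board's.
- pin_block: Fixed white plastic block, 56 x 56 x 46 high, with a bore in the middle of its top in which the pin stands at the start; origin at the centre of its underside. It stands left of the shaker or in front of the fixed blue tub to the shaker's right, whose upright tubes reach 140 and whose slanted bottles reach 200 above the worktop: pass over or round them.
- pin_grip (a point): Middle of the round black handle of the tapered steel pin: handle 18 diameter, 32 high (from 16 below this point to 16 above it), standing on a steel flange 22 diameter and 4 thick. Its z axis points up out of the handle. The pin's tip is 60 below this point. Loose, 0.06 kg, standing upright in the block's bore.
- pin_flange (a point): Centre of the underside of the pin's flange, 20 below the middle of the handle. The shank below it is 40 long: 11.6 diameter at the flange, 11 at 16 further down, then tapering to 5 at the tip. With the pin home this point lies on the board's top, 12 above the board hole's point.
- timer: Small white bench timer, 66 x 68 x 21 high, loose bystander; origin at the centre of its underside. It and the pin block may have changed places.
- reagent_bottle: Glass reagent bottle with a blue cap, 80 diameter, 141 high, loose bystander; origin at the centre of its underside.
- vial_a: Amber vial with black cap, 24 diameter, 54 high, loose bystander on the robot's side of the shaker; origin at the centre of its underside.
- vial_b: Amber vial with black cap like the other, loose bystander at the left of the shaker; origin at the centre of its underside.

How it is judged:
On the way:
1. the tongue is under the rail's lip and the board lies flat on the bed floor (x of tongue_tip in the frame of shaker above 0.12 m and height (world z) of tongue_tip below 0.064 m and height (world z) of board_hole below 0.058 m and angle between board_center's own z axis and vertical below 0.03 rad), for 0.2 s.
At the end, for the whole second after the job is handed in: The board lies flat on the bed floor (within 1.7 degrees, no more than 3 mm above it) with its tongue at least 9 mm under the lip; its hole is within 2 mm of the bore; the pin stands upright in both, its flange down on the board to within 2.5 mm; both at rest and released (all of step 1 and horizontal distance between each of board_hole, pin_flange and bed_bore below 0.002 m and distance between pin_flange and board_hole below 0.0145 m and angle between pin_grip's own z axis and vertical below 0.06 rad and linear speed of each of slide_board, taper_pin below 0.02 m/s); the robot touches nothing.
It fails at once if the timer was moved more than 30 mm (distance of timer from where it was at the start of the episode above 0.03 m).
It fails at once if the reagent bottle was moved more than 30 mm or tipped (distance of reagent_bottle from where it was at the start of the episode above 0.03 m or angle between reagent_bottle's own z axis and vertical above 0.35 rad).
It fails at once if a vial was moved more than 30 mm or knocked over (distance of any of vial_a, vial_b from where it was at the start of the episode above 0.03 m or angle between any of vial_a, vial_b's own z axis and vertical above 0.5 rad).
It also fails if it takes over 72 s, if anything falls off the work surface, if the arm or the gripper's body presses on something with over 40 N, if the wrist force passes 120 N, or if a joint passes its speed limit or range.

## Working session

There is one attempt and no reset: what is moved stays moved. The work goes in short steps, each a Python script; the robot and the scene stay as the last script left them, time stands still between calls to the robot, and variables do not carry over. Pictures are saved under pics/ and viewed, at most 10 in all, crops included, and the job is handed in when it is done.

```bash
mkdir -p pics; ls
python3 - <<'E'
from workcell import bot
import cv2,pickle
d={}
for n in("top","side"):
    c=bot.read_camera(n); d[n]=c; cv2.imwrite(f"pics/{n}0.png",c["pixels"]); print(n,c["fx"],c["cx"],c["cy"],c["R"],c["t"])
pickle.dump(d,open("c0.pkl","wb"))
print(bot.current_clock(),bot.current_tool_rot())
E
```

```text
pics
top 493.2123522309326 317.4949209648703 231.23599634420097 [[-0.00182518 -0.99976713  0.02150265]
 [-0.98931652 -0.00132923 -0.14577744]
 [ 0.14577208 -0.021539   -0.9890837 ]] [0.21055452 0.52429144 1.08573937]
side 468.4985751423856 327.4163769313704 235.79171595178065 [[ 0.87846228 -0.4775159   0.01681047]
 [-0.24185926 -0.47472782 -0.84624913]
 [ 0.41207781  0.73933217 -0.53252213]] [-0.35665365  0.2957033   0.66517816]
0.1 [-6.43798422e-01 -3.07424723e+00  2.42954969e-03]
```

View pics/top0.png

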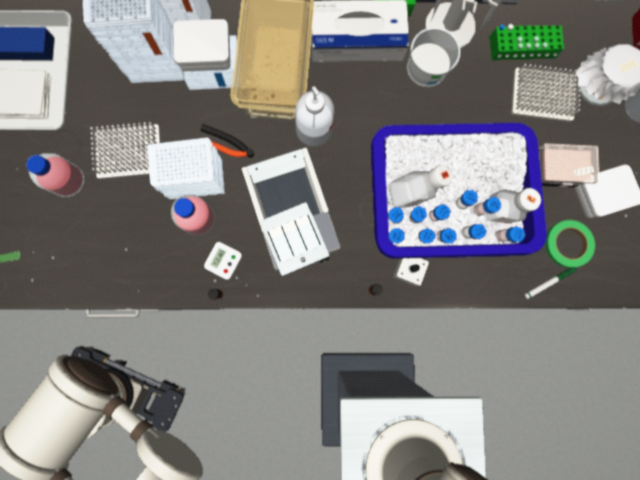

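View pics/side0.png

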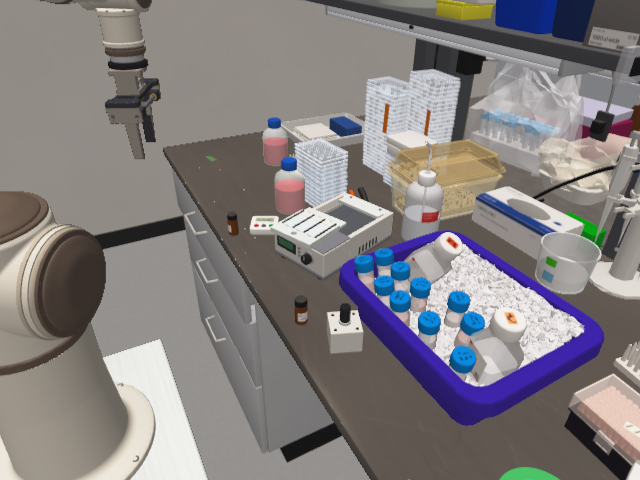

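The top view shows the shaker around (290,210), with the deck and board at (295,243) and the bed at (287,185). The timer is at (223,260), the pin block at (412,270), and the vials at (215,294) and (376,289). The side view agrees, with the pin upright in its block at (345,315). Next I'll zoom in on the shaker.

```bash
cat > h.py <<'E'
import numpy as np, cv2, pickle
from scipy.spatial.transform import Rotation as Ro
def cast(c,uv,z):
    uv=np.atleast_2d(np.array(uv,float)); R,t=np.array(c["R"]),np.array(c["t"])
    d=np.c_[(uv[:,0]-c["cx"])/c["fx"],(uv[:,1]-c["cy"])/c["fy"],np.ones(len(uv))]@R
    o=-R.T@t
    return o+d*((z-o[2])/d[:,2])[:,None]
def proj(c,X):
    X=np.atleast_2d(X)@np.array(c["R"]).T+np.array(c["t"])
    return np.c_[X[:,0]/X[:,2]*c["fx"]+c["cx"],X[:,1]/X[:,2]*c["fy"]+c["cy"]]
def tri(c1,u1,c2,u2):
    A=[];b=[]
    for c,u in((c1,u1),(c2,u2)):
        R,t=np.array(c["R"]),np.array(c["t"])
        for k,f,cc in((0,"fx","cx"),(1,"fy","cy")):
            m=(u[k]-c[cc])/c[f]; A.append(R[k]-m*R[2]); b.append(m*t[2]-t[k])
    return np.linalg.lstsq(np.array(A),np.array(b),rcond=None)[0]
def rv(xdir,tilt=None):
    "tool down, tool y along horizontal angle xdir"
    y=np.array([np.cos(xdir),np.sin(xdir),0]); z=np.array([0,0,-1.]); x=np.cross(y,z)
    return Ro.from_matrix(np.c_[x,y,z]).as_rotvec()
E
python3 - <<'E'
from h import *
d=pickle.load(open("c0.pkl","rb")); T=d["top"]
a=cv2.resize(T["pixels"][140:290,230:360],None,fx=5,fy=5,interpolation=cv2.INTER_CUBIC)[:600]
s=cv2.resize(d["side"]["pixels"][180:280,260:400],None,fx=5,fy=5,interpolation=cv2.INTER_CUBIC)
cv2.imwrite("pics/topc.png",cv2.resize(T["pixels"][140:280,230:360],None,fx=4,fy=4,interpolation=cv2.INTER_CUBIC))
for n,p,z in(("block",(412,271),.046),("handle",(415,266),.09),("timer",(223,260),.021),("vb",(215,294),.054),("va",(376,289),.054),("bottle cap",(186,207),.14),("shakerTL",(243,167),.077),("TR",(306,149),.077),("BL",(272,272),.077)): print(n,cast(T,p,z).round(3))
E
```

```text
block [[ 0.433 -0.001  0.046]]
handle [[0.441 0.002 0.09 ]]
timer [[0.46  0.425 0.021]]
vb [[0.383 0.435 0.054]]
va [[0.393 0.082 0.054]]
bottle cap [[0.559 0.484 0.14 ]]
shakerTL [[0.663 0.377 0.077]]
TR [[0.705 0.237 0.077]]
BL [[0.429 0.31  0.077]]
```

View pics/topc.png

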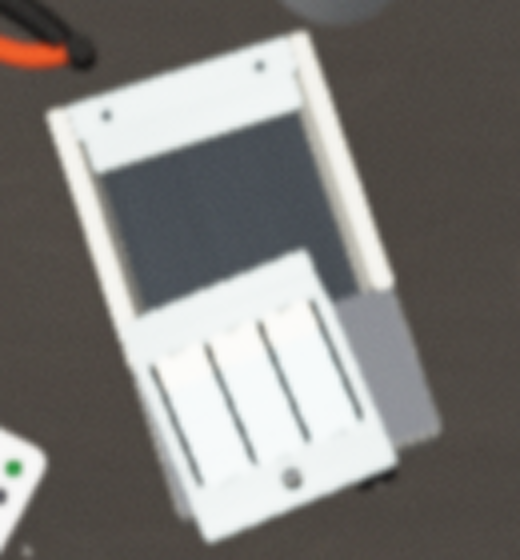

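The crop shows the board on the deck, shifted left, with its front edge overhanging and the tongue's right corner at crop (305,252). Deck front-right is at (440,430) and the pin hole at (292,478). I'll take a closer wrist view before measuring.

Run:
```python
from h import *
from workcell import bot
T=pickle.load(open("c0.pkl","rb"))["top"]
cr=lambda p:(p[0]/4+230-.4,p[1]/4+140-.4)
S=cast(T,[cr(p) for p in((48,112),(305,33),(440,430),(180,515),(392,288))],.077); print(S.round(3))
B=cast(T,[cr(p) for p in((210,543),(395,468))],.089);print("Bfront",B.round(3), cast(T,cr((305,252)),.085).round(3),cast(T,cr((292,478)),.089).round(3))
x=S[1]-S[2]; th=np.arctan2(x[1],x[0]); print("th",th)
w=S[0]-S[1]; print(np.arctan2(w[1],w[0])-np.pi/2, np.linalg.norm(x),np.linalg.norm(w))
b=B[0]-B[1]; print("board",np.arctan2(b[1],b[0])-np.pi/2)
c=S[:3].mean(0)
p=np.array([.47,.27,.36])
for a in (th+np.pi/2,th-np.pi/2):
    q=bot.inverse_kinematics(p,rv(a)); print(a,q)
bot.goto(p,rv(th+np.pi/2) if False else rv(th-np.pi/2))
c=bot.read_camera("wrist"); cv2.imwrite("pics/w1.png",c["pixels"]); pickle.dump(c,open("w1.pkl","wb"))
print(bot.current_clock(),-np.array(c["R"]).T@c["t"],c["R"])
```

```text
[[0.661 0.38  0.077]
 [0.708 0.237 0.077]
 [0.483 0.163 0.077]
 [0.437 0.304 0.077]
 [0.562 0.189 0.077]]
Bfront [[0.421 0.287 0.089]
 [0.461 0.188 0.089]] [[0.581 0.237 0.085]] [[0.456 0.244 0.089]]
th 0.3188561123984644
0.3133797465076311 0.2360844560792951 0.15020858925341082
board 0.38550115639484783
1.889652439193361 [ 2.98385395e-01  1.89592261e-02  1.46314557e+00 -4.44089210e-16
  1.65948786e+00 -1.59126704e+00]
-1.2519402143964322 [ 2.98385395e-01  1.89592261e-02  1.46314557e+00 -4.44089210e-16
  1.65948786e+00  1.55032561e+00]
1.7 [0.53487747 0.29295197 0.52846564] [[ 3.14510321e-01 -9.49254034e-01  1.93433614e-04]
 [-9.19963361e-01 -3.04755386e-01  2.46559464e-01]
 [-2.33988616e-01 -7.77234481e-02 -9.69127645e-01]]
```

View pics/w1.png

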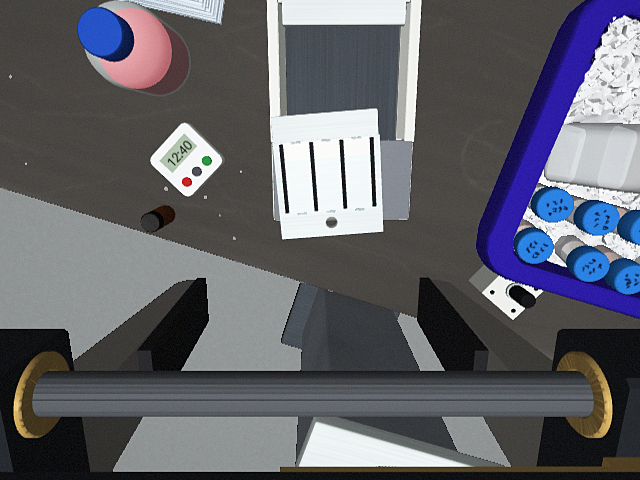

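The wrist view shows the deck's front corners at (277,221) and (409,220), and the step at (412,140). The board's corners are (282,239), (383,232), (379,109) and (272,117), with the hole at (332,222).

Run:
```python
from h import *
c=pickle.load(open("w1.pkl","rb")); T=pickle.load(open("c0.pkl","rb"))
S=cast(c,[(277,221),(409,220),(412,140),(268,140)],.077); print(S.round(4))
L=cast(c,[(283,24),(405,24)],.077)
f=S[0]-S[1]; print("w",np.linalg.norm(f)); thf=np.arctan2(f[1],f[0])-np.pi/2
l=L[0]-L[1]; thl=np.arctan2(l[1],l[0])-np.pi/2
s=S[2]-S[1]; print("th",thf,thl,np.arctan2(s[1],s[0]),np.linalg.norm(s))
th=np.mean([thf,thl,.316]); e=np.array([np.cos(th),np.sin(th)]); n=np.array([-e[1],e[0]])
fr=S[:2].mean(0)[:2]; 
o=fr+.087*e; print("origin",o,th)
tosh=lambda P:np.c_[(P[:,:2]-o)@e,(P[:,:2]-o)@n].round(4)
print("lip",tosh(L),"corners",tosh(S))
B=np.vstack([cast(c,[(282,239),(383,232)],.083+.006),cast(c,[(379,109),(272,117)],.085),cast(c,(332,222),.089)])
print("board",tosh(B)); b=B[0]-B[1];b2=B[2]-B[1]; print(np.arctan2(b[1],b[0])-np.pi/2-th,np.arctan2(b2[1],b2[0])-th)
# top cam check
cr=lambda p:(p[0]/4+229.6,p[1]/4+139.6)
print("topcam",tosh(cast(T["top"],[cr(p) for p in((48,112),(305,33),(440,430),(180,515),(392,288))],.077)))
print("pin top", tri(c,(518,293),T["side"],(345,308)), cast(c,[(152,220)],.054), cast(c,[(187,160)],.021))
pickle.dump((o,th),open("sh.pkl","wb"))
```

```text
[[0.4365 0.3015 0.077 ]
 [0.4833 0.1637 0.077 ]
 [0.5641 0.1923 0.077 ]
 [0.5164 0.336  0.077 ]]
w 0.1454709431777966
th 0.3276177513084193 0.3199866407542964 0.3401633050989959 0.08563562221865248
origin [0.54247187 0.26005676] 0.32120146402090527
lip [[ 0.1103  0.0624]
 [ 0.1102 -0.0578]] corners [[-0.0875  0.0727]
 [-0.0865 -0.0727]
 [-0.0009 -0.0711]
 [-0.0007  0.0803]]
board [[-0.105   0.0667]
 [-0.0973 -0.0426]
 [ 0.0298 -0.034 ]
 [ 0.0221  0.0747]
 [-0.0862  0.0127]]
0.06985470214640027 0.06710250117256089
topcam [[ 0.1506  0.0763]
 [ 0.1494 -0.0739]
 [-0.0867 -0.0733]
 [-0.0861  0.0752]
 [-0.0038 -0.0737]]
pin top [0.44255759 0.00793389 0.06970911] [[0.38711869 0.43962454 0.054     ]] [[0.46147849 0.4265069  0.021     ]]
```

```bash
cat >> h.py <<'E'
def frame():
    o,th=pickle.load(open("sh.pkl","rb")); e=np.array([np.cos(th),np.sin(th)]); n=np.array([-e[1],e[0]])
    return o,th,e,n,lambda x,y,z:np.r_[o+x*e+y*n,z]
E
python3 - <<'E'
from h import *
from workcell import bot
o,th,e,n,P=frame()
bot.set_gripper(.5)
bot.goto(P(-.037,.105,.16),rv(th))
bot.line_to(P(-.037,.105,.080),max_speed=.1)
bot.line_to(P(-.037,.066,.080),max_speed=.04)
print(bot.current_contact_force())
bot.line_to(P(-.037,.080,.080),max_speed=.1)
bot.line_to(P(-.037,.105,.16),max_speed=.2)
bot.goto(P(-.16,0,.16),rv(th-np.pi/2))
bot.line_to(P(-.14,0,.080),max_speed=.15)
bot.line_to(P(-.088,0,.080),max_speed=.04)
print(bot.current_contact_force())
c=bot.read_camera("wrist"); cv2.imwrite("pics/w2.png",c["pixels"]); pickle.dump(c,open("w2.pkl","wb"))
print(bot.current_clock())
E
```

```text
[-0.0998721   0.32487635  0.46317408]
[-2.00971581 -0.37075384 -1.42044458]
10.175
```

View pics/w2.png

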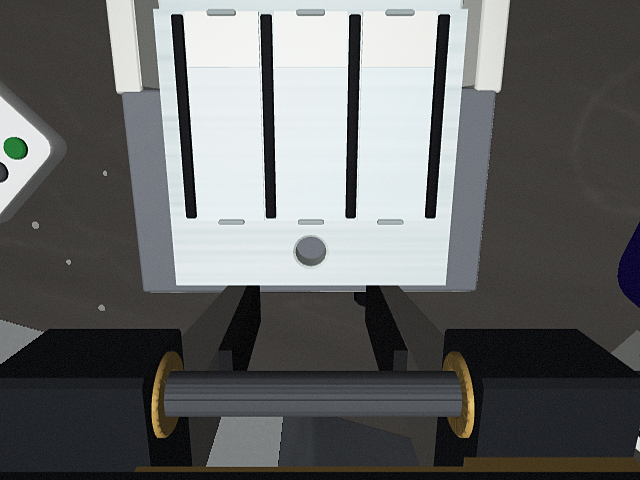

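The board is now straight and centred on the deck. Its front corners are (175,286) and (449,286), against deck corners (145,291) and (477,291). I'll push on while monitoring force.

Run:
```python
from h import *
from workcell import bot
o,th,e,n,P=frame(); c=pickle.load(open("w2.pkl","rb"))
B=cast(c,[(175,286),(449,286),(310,251)],.089)[:,:2]-o; D=cast(c,[(145,291),(477,291)],.077)[:,:2]-o
print("board",(B@e).round(4),(B@n).round(4),"deck",(D@e).round(4),(D@n).round(4))
off=(B[:2]@e).mean()+.088; print("off",off)
bot.line_to(P(-.012-off,0,.080),max_speed=.05)
print("f",bot.current_contact_force(),bot.current_clock())
x=-.012
while x<.006:
    x+=.002; bot.line_to(P(x-off,0,.080),max_speed=.04)
    F=np.array(bot.current_contact_force()); print(round(x,3),(F[:2]@e).round(1),F[2].round(1))
    if F[:2]@e<-15: break
c=bot.read_camera("wrist"); cv2.imwrite("pics/w3.png",c["pixels"]); pickle.dump(c,open("w3.pkl","wb"))
print(bot.current_clock())
```

```text
board [-0.0779 -0.078  -0.0632] [ 0.0567 -0.0547  0.0018] deck [-0.0846 -0.0847] [ 0.0742 -0.0713]
off 0.01007877186315792
f [-0.01443407  0.34997908  0.1178665 ] 11.6417
-0.01 0.0 -0.6
-0.008 -0.8 0.0
-0.006 -1.1 -0.2
-0.004 -1.3 -0.8
-0.002 -0.9 -0.9
0.0 0.5 0.2
0.002 -0.6 -0.4
0.004 0.7 0.2
0.006 -0.2 0.3
13.9417
```

View pics/w3.png

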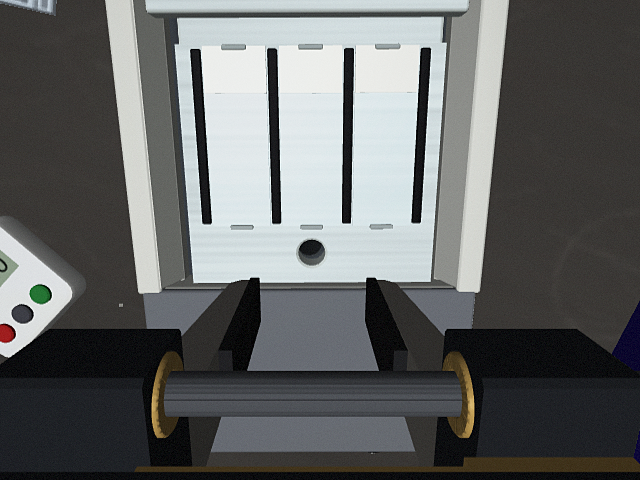

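The tongue has gone under the lip and the front edge, (190,283) to (433,283), has dropped behind the step. The hole is at (311,252). I'll check the height numerically, press lightly, then look at the pin.

Run:
```python
from h import *
from workcell import bot
o,th,e,n,P=frame(); c=pickle.load(open("w3.pkl","rb"))
for z in(.067,.077):
    B=cast(c,[(190,283),(433,283),(311,252)],z)[:,:2]-o; print(z,(B@e).round(4),(B@n).round(4),"width",np.linalg.norm(B[0]-B[1]).round(4))
S=cast(c,[(138,291),(482,291)],.077)[:,:2]-o; print("step",(S@e).round(4),(S@n).round(4))
bot.line_to(P(-.03,0,.11),max_speed=.15)
bot.set_gripper(.5)
# press with open fingers astride the hole, on bare front strip
bot.line_to(P(.014,0,.085),max_speed=.15)
z=.085
while z>.064:
    z-=.003; bot.line_to(P(.014,0,z),max_speed=.05); F=bot.current_contact_force()
    if F[2]>8: break
print("press",z,np.round(F,1))
bot.line_to(P(.01,0,.2),max_speed=.25)
c=bot.read_camera("wrist"); pickle.dump(c,open("w4.pkl","wb"))
a=c["pixels"]
bot.goto([.36,.01,.22],rv(np.pi/2-np.pi))
d=bot.read_camera("wrist"); pickle.dump(d,open("w5.pkl","wb"))
cv2.imwrite("pics/w45.png",np.hstack([cv2.resize(a,(400,300)),cv2.resize(d["pixels"],(400,300))]))
print(bot.current_clock())
```

```text
0.067 [-0.0006 -0.0006  0.0143] [ 0.0573 -0.0548  0.0015] width 0.1121
0.077 [0.003 0.003 0.017] [ 0.0542 -0.0518  0.0014] width 0.106
step [-0.0007 -0.0007] [ 0.0773 -0.0735]
press 0.06399999999999999 [-7.  -3.1 19.6]
18.8083
```

View pics/w45.png

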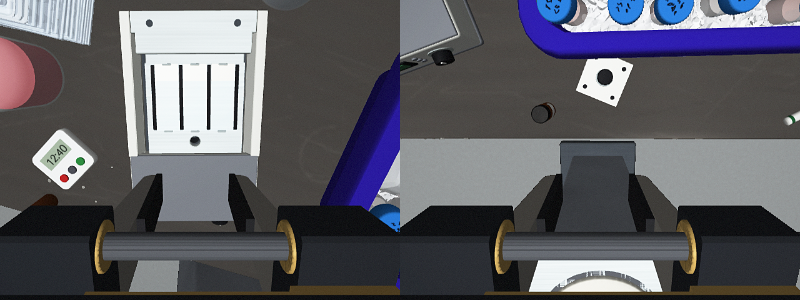

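On the left the board sits flat in the bed, with the step line just in front of it. On the right the pin handle is at about full-resolution (326,123), with vial A at (228,180). I'll locate both precisely.

Run:
```python
from h import *
o,th,e,n,P=frame(); T=pickle.load(open("c0.pkl","rb"))
d=pickle.load(open("w5.pkl","rb")); g=cv2.cvtColor(d["pixels"],cv2.COLOR_BGR2GRAY)
roi=g[90:175,275:385]
w=(roi>170).astype(np.uint8); cs=max(cv2.findContours(w,cv2.RETR_EXTERNAL,3)[0],key=cv2.contourArea)
r=cv2.boxPoints(cv2.minAreaRect(cs))+[275,90]; print("block",r.round(),cast(d,r,.046).mean(0).round(4))
m=np.zeros_like(roi); cv2.drawContours(m,[cv2.convexHull(cs)],-1,255,-1)
k=((roi<75)&(m>0)).astype(np.uint8)
for q in cv2.findContours(k,cv2.RETR_EXTERNAL,3)[0]:
    if cv2.contourArea(q)>60:
        print(cv2.boundingRect(q),cv2.contourArea(q)); (x,y),rad=cv2.minEnclosingCircle(q); print(x+275,y+90,rad,cast(d,(x+275,y+90),.082).round(4))
c=pickle.load(open("w4.pkl","rb")); g=cv2.cvtColor(c["pixels"],cv2.COLOR_BGR2GRAY)
roi=g[210:242,295:330]; k=(roi<80).astype(np.uint8)
for q in cv2.findContours(k,cv2.RETR_EXTERNAL,3)[0]:
    if cv2.contourArea(q)>20:
        (x,y),rad=cv2.minEnclosingCircle(q); X=cast(c,(x+295,y+210),.067); print("hole",x+295,y+210,rad,X,((X[:,:2]-o)@e),((X[:,:2]-o)@n))
cv2.imwrite("pics/x.png",np.vstack([cv2.resize(d["pixels"][80:180,270:390],(720,600))[:300],cv2.resize(c["pixels"][200:250,250:370],(720,300))]))
cs=proj(c,[P(0,.0,.077),P(0,.076,.077),P(0,-.076,.077),P(-.087,.0,.077)]); print(cs.round(1))
```

```text
block [[279. 144.]
 [307.  76.]
 [373. 103.]
 [345. 171.]] [4.386e-01 1.000e-04 4.600e-02]
(41, 21, 25, 25) 478.0
327.3616714477539 122.91210556030273 12.783384323120117 [[0.4384 0.0005 0.082 ]]
hole 311.53333282470703 224.0 7.53343391418457 [[0.55648303 0.26631914 0.067     ]] [0.01527166] [0.00151869]
[[313.6 247.7]
 [208.  247.7]
 [419.3 247.6]
 [313.6 356.5]]
```

View pics/x.png

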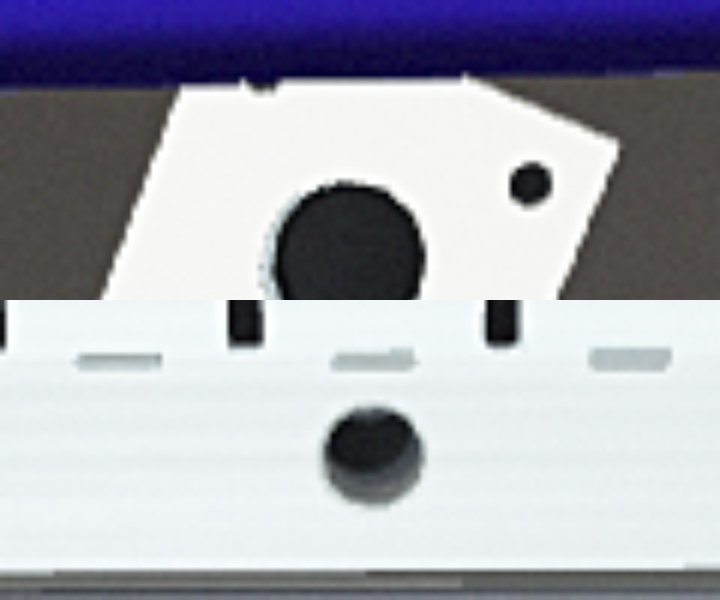

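Run:
```python
from h import *
from workcell import bot
o,th,e,n,P=frame(); c=pickle.load(open("w4.pkl","rb")); T=pickle.load(open("c0.pkl","rb"))
H=cast(c,(312.0,225.5),.067)[0]; print("hole",H,(H[:2]-o)@e,(H[:2]-o)@n); print("tube",cast(T["top"],[(396,244),(427,244)],.14).round(3))
np.save("hole.npy",H)
p=np.array([.4385,.0005])
bot.goto(np.r_[p,.14],rv(-np.pi/2))
bot.line_to(np.r_[p,.058],max_speed=.08)
bot.set_gripper(0.,35)
print("op",bot.current_opening()*92,bot.current_grip_force(),np.round(bot.current_contact_force(),1),bot.current_clock())
bot.line_to(np.r_[p,.17],max_speed=.08)
print("op",bot.current_opening()*92,np.round(bot.current_contact_force(),2))
bot.line_to(np.r_[p-[.04,0],.2],max_speed=.2)
bot.goto(np.r_[H[:2],.17],rv(th-np.pi/2))
bot.line_to(np.r_[H[:2],.128],max_speed=.08)
bot.hold(.3); print(np.round(bot.current_contact_force(),2))
c=bot.read_camera("wrist"); s=bot.read_camera("side"); pickle.dump((c,s),open("w6.pkl","wb"))
cv2.imwrite("pics/w6.png",np.hstack([cv2.resize(c["pixels"][180:420,200:440],(480,480)),cv2.resize(s["pixels"][170:290,270:350],(320,480))]))
print(bot.current_clock())
```

```text
hole [0.55552373 0.26564004 0.067     ] 0.01414702742032116 0.001177176968677227
tube [[ 0.483  0.051  0.14 ]
 [ 0.483 -0.013  0.14 ]]
op 17.164030326665124 35.0004243850708 [-0.8 -0.7  1.1] 21.05
op 17.183125385872742 [ 1.44 -1.2  -0.5 ]
[ 0.44  0.11 -0.55]
25.2583
```

View pics/w6.png

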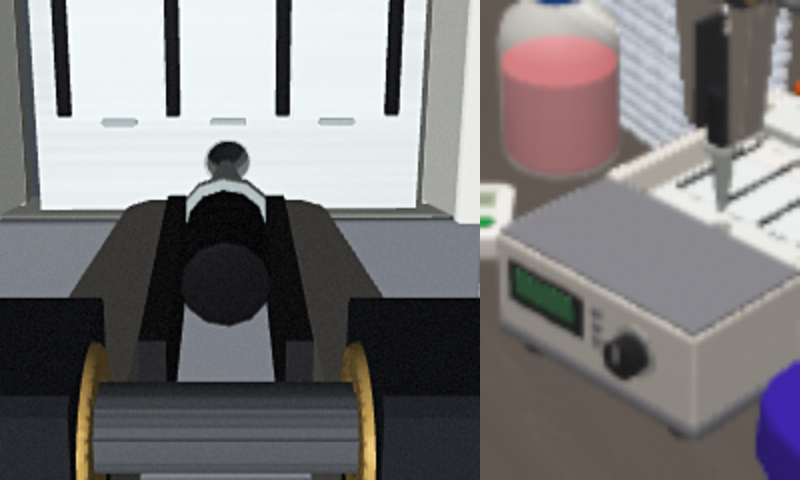

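The pin is held upright and its tip is just above the hole, which appears at crop (228,160). I'll insert in small steps, yielding to lateral force.

Run:
```python
from h import *
from workcell import bot
o,th,e,n,P=frame(); H=np.load("hole.npy"); c,s=pickle.load(open("w6.pkl","rb"))
print("proj hole",proj(c,H),"tip",proj(c,np.r_[H[:2],.076]))
F0=np.array(bot.current_contact_force())
xy=H[:2].copy(); z=.128
while z>.0785:
    z=max(z-.003,.0785); bot.line_to(np.r_[xy,z],max_speed=.05)
    F=np.array(bot.current_contact_force())-F0
    print(round(z,4),np.round([F[:2]@e,F[:2]@n,F[2]],1),((xy-H[:2])*1e3).round(1))
    if F[2]>35: print("stop");break
    l=np.linalg.norm(F[:2])
    if l>2: xy=xy+F[:2]/l*min(.0008,l*1e-4)
print(bot.current_ee_pos(),bot.current_clock())
```

```text
proj hole [[313.87561088 260.49576579]] tip [[313.93747135 265.15121288]]
0.125 [-0.1 -0.6  0.3] [0. 0.]
0.122 [-1.1  0.7  0.6] [0. 0.]
0.119 [-0.7 -0.7  0.9] [0. 0.]
0.116 [-0.3 -0.9  1.1] [0. 0.]
0.113 [-0.9 -0.2  0.2] [0. 0.]
0.11 [-1.  -0.6 -0.3] [0. 0.]
0.107 [-1.2 -0.3  2.5] [0. 0.]
0.104 [-0.9  0.5  0.1] [0. 0.]
0.101 [-0.6  0.1  0.9] [0. 0.]
0.098 [-0.8 -0.5  0.4] [0. 0.]
0.095 [-1.4 -1.4 -0.7] [0. 0.]
0.092 [-1.3  0.4  0.5] [-0.1 -0.2]
0.089 [-0.4 -0.3  0.7] [-0.1 -0.2]
0.086 [-1.1 -1.4 -1.5] [-0.1 -0.2]
0.083 [-0.9 -1.   0.9] [-0.1 -0.2]
0.08 [-1.2  0.   1.1] [-0.1 -0.2]
0.0785 [-2.1  0.5  6.1] [-0.1 -0.2]
[0.55570661 0.26567989 0.07914887] 29.5083
```

Run:
```python
from h import *
from workcell import bot
o,th,e,n,P=frame(); xy=np.array(bot.current_ee_pos())[:2]
bot.line_to(np.r_[xy,.077],max_speed=.03); print(np.round(bot.current_contact_force(),1),bot.current_ee_pos())
bot.set_gripper(.35); bot.hold(.2)
bot.line_to(np.r_[xy,.18],max_speed=.1)
bot.set_gripper(0.)
# light push on the handle top (home: 0.103)
bot.line_to(np.r_[xy,.108],max_speed=.1)
z=.108
while z>.099:
    z-=.002; bot.line_to(np.r_[xy,z],max_speed=.03); F=bot.current_contact_force()
    if F[2]>15: break
print("top contact",z,np.round(F,1),bot.current_ee_pos()[2])
bot.line_to(np.r_[xy,.2],max_speed=.15)
bot.line_to(P(-.06,0,.25),max_speed=.2); bot.hold(.5)
c=bot.read_camera("wrist"); s=bot.read_camera("side"); pickle.dump((c,s),open("w7.pkl","wb"))
cv2.imwrite("pics/w7.png",np.hstack([cv2.resize(c["pixels"][0:330,130:500],(450,400)),cv2.resize(s["pixels"][180:280,270:350],(320,400))]))
print(proj(c,[np.r_[xy,.103],np.r_[xy,.067]]),bot.current_clock())
```

```text
[-6.2 -1.3 13.7] [0.55587512 0.26577628 0.07910065]
top contact 0.09999999999999999 [-5.8 -1.8 15.5] 0.10333194562311729
[[311.86640414 128.86694044]
 [311.90837877 129.63306469]] 36.0417
```

View pics/w7.png

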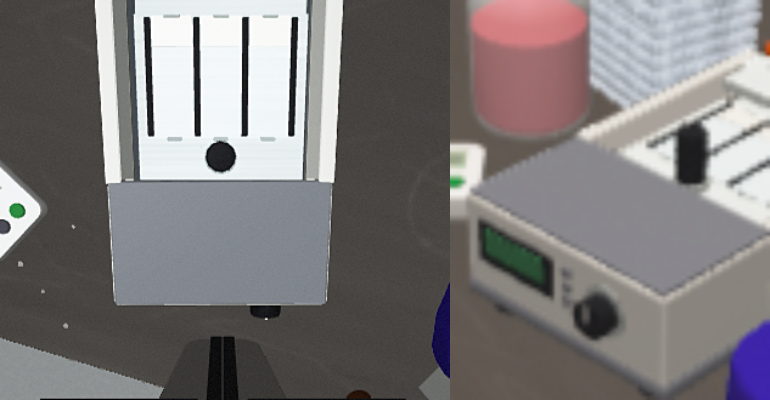

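The pin stands upright at crop (221,157). Touching its top at z = 0.1033 m matches the 0.103 m expected when it is fully home, and the board is flat. The robot is clear of everything, so I'm handing in.

```bash
python3 -c "
from workcell import bot
print(bot.job_done(),bot.current_clock())"
```

```text
the job is handed in; nothing more can be done
the job is handed in; nothing more can be done
```

I handed the job in at about 36 s on the robot's clock; the hand-in gave no verdict, but the last pictures and the touch check show the board flat in the bed with its tongue under the lip, the pin fully home, and the arm clear of everything.

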